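Make up the power kit and the cooling kit for a board repair

TASK

Make up the two repair kits from the row of stock. Power kit, in the long tray: the tall capacitor in the compartment at the tab end, the transformer in the middle one and the drum choke in the one at the plain end. Cooling kit, in the square tray: the heat sink, with the fan lying squarely on top of it; everything set down upright as it stands now, flat on the tray floor, and the squat capacitor and the flux jar left where they are.

Things in the scene. Friction and masses are not known exactly. Their poses are not given: they have to be found in the camera images.
- heat_sink: Finned aluminium heat sink, 40 x 40 x 30 mm high, standing on its base plate; upright fins run along its x, so the outer fins' flat faces look to its +-y. Treat as a solid block, good to grip on any side. About 90 g. Origin: centre of its underside; z up.
- fan: Small black square cooling fan, 40 x 40 x 20 mm high, lying flat with its round rotor facing up; x and y are square to its sides. Good to grip on any side. About 40 g. Origin: centre of its underside; z up.
- transformer: Ferrite-core transformer, a block 42 (x) x 36 (y) x 36 mm high: dark core, copper winding between white flanges. Good to grip on any side. About 160 g. Origin: centre of its underside; z up.
- tall_capacitor: The taller, slimmer of the two round capacitors: upright black can, diameter 30, height 48 mm, bare aluminium top with a cross groove. About 50 g. Origin: centre of its underside; z up.
- squat_capacitor: The shorter, wider round capacitor: black can, diameter 40, height 25 mm, aluminium top with a cross groove. Not part of any kit; stays where it stands. Origin: centre of its underside; z up.
- choke: Drum choke: spool of copper winding between two dark ferrite discs, diameter 36, height 30 mm, standing on one disc; small pale dot in the middle of the top disc. Grips like a plain cylinder. About 80 g. Origin: centre of its underside; z up.
- flux_jar: Small closed jar with white screw cap and paper label, diameter 38, height 42 mm. Not part of any kit; stays where it stands. Origin: centre of its underside; z up.
- long_tray: Long tray (black floor, grey walls), fixed: three open compartments in a row along its y, centres at y = +66 (tab end), 0 and -66 mm (plain end), each 70 (x) x 63 (y) mm clear. Outside 76 x 201 mm; at the +y end only, a flat tab 36 wide sticks out 18 mm. Floor 3 mm above the bench; walls and dividers 3 mm thick, rim 10 mm above the bench. Origin: centre of its underside; z up.
- square_tray: Square tray (black floor, grey walls) without dividers or tab, fixed to the bench: 70 x 70 mm clear inside, 76 x 76 mm outside, floor 3 mm and rim 10 mm above the bench, walls 3 mm thick. Origin: centre of its underside; z up.

How it is judged (in metres and radians):
At the end, for the whole second after the job is handed in: Parts upright (0.12 rad), at rest on the tray floor (4 mm), within 22 mm across and 19 mm along of their compartment's centre (heat sink 22 both ways); fan flat on heat sink, at most 8 mm off centre each way, 0.26 rad off square; squat capacitor and jar within 25 mm of start, upright (x of tall_capacitor in the frame of long_tray between -0.022 and 0.022 m and y of tall_capacitor in the frame of long_tray between 0.047 and 0.085 m and z of tall_capacitor in the frame of long_tray between -0.001 and 0.007 m and angle between each of tall_capacitor, transformer, choke, heat_sink, fan's own z axis and vertical below 0.12 rad and linear speed of each of tall_capacitor, transformer, choke, heat_sink, fan below 0.02 m/s and x of transformer in the frame of long_tray between -0.022 and 0.022 m and y of transformer in the frame of long_tray between -0.019 and 0.019 m and z of transformer in the frame of long_tray between -0.001 and 0.007 m and x of choke in the frame of long_tray between -0.022 and 0.022 m and y of choke in the frame of long_tray between -0.085 and -0.047 m and z of choke in the frame of long_tray between -0.001 and 0.007 m and x of heat_sink in the frame of square_tray between -0.022 and 0.022 m and y of heat_sink in the frame of square_tray between -0.022 and 0.022 m and z of heat_sink in the frame of square_tray between -0.001 and 0.007 m and x of fan in the frame of heat_sink between -0.008 and 0.008 m and y of fan in the frame of heat_sink between -0.008 and 0.008 m and z of fan in the frame of heat_sink between 0.026 and 0.034 m and (angle between the x axis of fan and the x axis of heat_sink, either way round below 0.26 rad or angle between the x axis of fan and the y axis of heat_sink, either way round below 0.26 rad) and distance of each of squat_capacitor, flux_jar from where it was at the start of the episode below 0.025 m and angle between each of squat_capacitor, flux_jar's own z axis and vertical below 0.2 rad); the robot touches nothing.
It fails at once if the squat capacitor is shifted by more than 25 mm or tipped over (distance of squat_capacitor from where it was at the start of the episode above 0.025 m or angle between squat_capacitor's own z axis and vertical above 0.4 rad).
It fails at once if the flux jar is shifted by more than 25 mm or tipped over (distance of flux_jar from where it was at the start of the episode above 0.025 m or angle between flux_jar's own z axis and vertical above 0.4 rad).
It also fails if it takes over 122 s, if anything falls off the work surface, if the arm or the gripper's body presses on something with over 40 N, if the wrist force passes 120 N, or if a joint passes its speed limit or range.

ROBOT

A 6-joint arm with a two-finger parallel gripper is mounted at the origin on the work surface. World frame = base frame: x ahead of the robot, y to its left, z up, the work surface at z = 0. Lengths are in mm, angles in rad, forces in N, time in s.
With the tool pointing down it reaches from about 275 to 1000 mm from the base axis. Payload 8.4 kg.
Tool frame: the origin (TCP) lies at the very end of the fingers, on their centre line; the grasp point (between the pads) lies 19 mm behind it; z points along the fingers, y is the line along which they close (so a half turn about z gives the same grasp; the last joint's range is limited). The gripper opens to 85 mm and grips with 20 to 120 N. Pads are 22 mm wide; open, the fingers measure 114 mm over their backs; the gripper's body (76 mm by 85 mm) begins 54 mm behind the grasp point. The pads swing forward as they close: fully open they stand 13 mm farther back than shut.
Start: joints at [-1.345, 0.353, 1.633, -0, 1.155, -0.002], TCP at [141.145, -608.856, 231.281] pointing down, gripper open.
Joint ranges: [-2.63, 2.63], [-0.92, 2.1], [0.06, 2.66], [-1.3, 4.44], [0, 2.69], [-3.02, 3.02]. Speed limits (rad/s): [2.22, 2.22, 2.79, 3.14, 3.14, 3.14].

INTERFACE

Orientations are given as [roll, pitch, yaw] about the fixed x, y, z axes, in that order (R = Rz(yaw) Ry(pitch) Rx(roll)).
In Python, from rig import sensors, grab_frame, camera_params, order gives the robot as it stands. The module is installed in compiled form; this text tells all that it offers.
- The arm moves only by the tool move_arm, never from a script. Its argument "motion" is a list of rows, each a list of 7 numbers: the turn, a rotation vector about the tool's x, y, z in a scale on which 1.0 is pi/2 rad, then the shift along the tool's x, y, z in parts of the range, where 1.0 means 0.4 m, then the finger opening in m, from 0 to 0.0854. A call has 1 to 8 rows; each row is the pose to reach, as a shift and turn from the pose commanded when the call began, along the tool's axes at that moment; what a row does not reach only later rows make up. A row lasts 1/8 s, in which the tool goes at most 62.5 mm and 10.7 degrees, less where a joint would pass 70% of its speed; a pose out of reach is approached as far as the arm can. A shift or turn number past 1, either way, is cut back to 1. A call with a gripper value outside its range is refused whole. The fingers move at their own pace and stop on an object; "grip_force" is the grip in N (left out, the last holds). Time passes only in rows, so rows that repeat a pose let the fingers close. It gives the time, the measured TCP pose, the force, the opening and the grip force at its end, in the units of the state.
- sensors.sense(): the state, without advancing time (a new reading comes with each control period).
- grab_frame(name): name is "scene" or "top" or "wrist"; returns (picture, depth): 420x560x3 uint8, red, green, blue; 420x560 float32, mm along the optical axis (not along the pixel's ray), 0 where there is no reading.
- camera_params(name): a dict with "camera_matrix" (3x3 intrinsics, pixels), "world_from_camera" (4x4, takes a point from camera to world coordinates). Camera axes: x right, y down, z forward; pixel columns grow to the right and rows downward; lengths in mm; the calibration is good to about 2 mm. A picture is of the moment at which its call begins: read the wrist's pose just before it. camera_params takes no time and is no camera call; for the wrist camera it gives the pose at the moment of the call.
- order.sign_off(): hands the job in; it is judged then, once.
The state is a dict: "clock": time; "qpos": joint angles; "qvel": joint speeds; "joint_efforts": joint torques, N m; "eef_pos": TCP position; "tcp_rot": TCP orientation; "contact_force": force on the tool from outside, world axes, zero at the start; "wrist_torque": the same for the moment, N m; "opening": opening from 0.0 (shut) to 1.0 (fully open); "grasp_force": force on a finger pad.
Only numpy, scipy, OpenCV 4.12 (cv2) and the standard library are available. Lean on these libraries where they do the work, as an engineer would, in place of code of your own. Each camera call takes 0.05 s, during which the arm holds its last target. There are 200 camera calls.

## Working session

There is one attempt and no reset: what is moved stays moved. The work goes in short steps, Python scripts to look and compute and a tool call to move; the robot and the scene stay as the last step left them, time stands still between calls to the robot, and variables do not carry over. Pictures are saved under pics/ and viewed, at most 14 in all, crops included, and the job is handed in when it is done.

Besides the shell and the picture viewer there is one more tool, called as name(argument=value, ...), one argument or row to a line, values as JSON. move_arm: Moves the arm, as the interface text tells. Its arguments: {"type":"object","properties":{"motion":{"type":"array","items":{"type":"array","items":{"type":"number"}}},"grip_force":{"type":"number"}},"required":["motion"]}

```bash
mkdir -p pics
python3 - <<'E'
from rig import sensors, grab_frame, camera_params
import cv2, numpy as np
s=sensors.sense(); print(s['clock'],s['eef_pos'],s['tcp_rot'],s['opening'])
for n in ['top','scene']:
    im,d=grab_frame(n); cv2.imwrite(f'pics/{n}0.png',im[...,::-1]); np.savez(f'{n}0.npz',im=im,d=d)
    p=camera_params(n); print(n,p['camera_matrix'].round(1).tolist(),p['world_from_camera'].round(3).tolist())
E
```

```text
0.0 [ 141.03277742 -608.38654714  230.55896112] [-3.14019193e+00  2.90875492e-05  2.27801736e-01] 0.9999271010509325
top [[544.0, 0.0, 278.2], [0.0, 544.0, 217.4], [0.0, 0.0, 1.0]] [[0.017, -0.994, 0.11, 411.245], [-1.0, -0.016, 0.006, 12.88], [-0.004, -0.11, -0.994, 1239.662], [0.0, 0.0, 0.0, 1.0]]
scene [[482.7, 0.0, 278.5], [0.0, 482.7, 204.0], [0.0, 0.0, 1.0]] [[-0.41, 0.648, -0.642, 1127.593], [0.912, 0.298, -0.282, 279.487], [0.008, -0.701, -0.713, 737.385], [0.0, 0.0, 0.0, 1.0]]
```

View pics/top0.png

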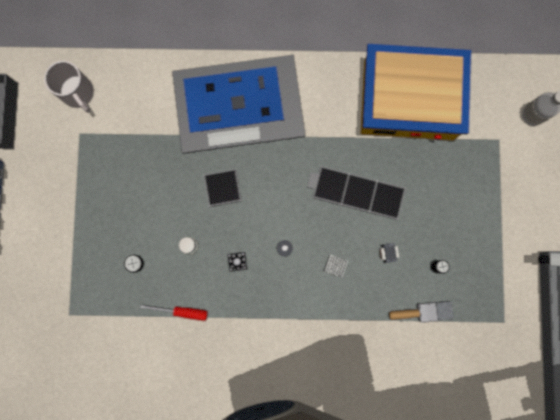

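View pics/scene0.png

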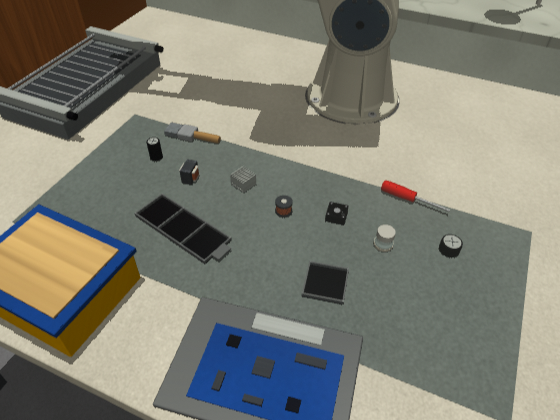

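The top view shows the row from left to right: squat capacitor (134,263), jar (187,245), fan (237,262), choke (285,248), heat sink (337,265), transformer (389,253) and tall capacitor (441,267). The long tray is at (360,192) with its tab on the left at (313,180), and the square tray is at (222,187).

```bash
cat > h.py <<'E'
import numpy as np, cv2
from rig import sensors, grab_frame, camera_params
def ray(n,uv,z,p=None):
    "pixels -> world points on plane z"
    p=p or camera_params(n); K=p['camera_matrix']; T=p['world_from_camera']
    uv=np.atleast_2d(uv).astype(float); d=np.c_[uv,np.ones(len(uv))]@np.linalg.inv(K).T@T[:3,:3].T
    o=T[:3,3]; return (o+d*((z-o[2])/d[:,2])[:,None])[:,:2]
def cloud(n,d,p=None):
    p=p or camera_params(n); K=p['camera_matrix']; T=p['world_from_camera']
    v,u=np.indices(d.shape); P=np.stack([(u-K[0,2])/K[0,0]*d,(v-K[1,2])/K[1,1]*d,d],-1)
    return P@T[:3,:3].T+T[:3,3]
E
python3 - <<'E'
from h import *
f=np.load('top0.npz');im,d=f['im'],f['d'];W=cloud('top',d)
mat=W[210:235,100:480,2];print('mat z',np.median(mat),mat.std())
S={'squat':(134,263,25),'jar':(187,245,42),'fan':(237,262,20),'choke':(285,248,30),'sink':(337,265,30),'trafo':(389,253,36),'tall':(441,267,48)}
for k,(u,v,h) in S.items():
    sl=np.s_[v-22:v+22,u-22:u+22]; w=W[sl]; z=w[...,2]-np.median(mat)
    m=(z>h-7)
    P=w[m][:,:2].astype(np.float32)
    r=cv2.minAreaRect(P); print(k,'max',np.percentile(z,99).round(1),m.sum(),'rect c',np.round(r[0],1),np.round(r[1],1),round(r[2],1),'mean',P.mean(0).round(1))
hsv=cv2.cvtColor(im,cv2.COLOR_RGB2HSV)
dark=(im.max(-1)<45).astype(np.uint8)
n,l,st,c=cv2.connectedComponentsWithStats(dark)
for i in range(1,n):
    if 300<st[i,4]<2000 and 150<c[i,1]<230:
        uv=np.argwhere(l==i)[:,::-1]; Q=ray('top',uv,3).astype(np.float32); r=cv2.minAreaRect(Q)
        print('floor',c[i].round(),st[i,4],np.round(r[0],1),np.round(r[1],1),round(r[2],1),Q.mean(0).round(1))
big=cv2.resize(im[160:290,110:470],None,fx=2.2,fy=2.2,interpolation=cv2.INTER_CUBIC); cv2.imwrite('pics/c1.png',big[...,::-1])
E
```

```text
mat z 0.23718981559318308 86.99886250133812
squat max 27.1 252 rect c [434.3 187.6] [350.3  38.2] 88.7 mean [438.  339.5]
jar max 44.0 201 rect c [441.5 128.2] [236.2  33.4] 67.3 mean [478.1 213.4]
fan max 22.2 205 rect c [441.3  71.6] [123.5  46.4] 83.4 mean [445.2 108.5]
choke max 32.9 209 rect c [453.4   4. ] [83.7 33.5] 1.9 mean [476.5   4.6]
sink max 32.0 184 rect c [437.9 -60.6] [ 48.8 148.5] 1.7 mean [ 438.6 -103.5]
trafo max 39.2 259 rect c [ 452.9 -115.1] [ 41.7 266. ] 9.1 mean [ 470.  -224.6]
tall max 51.0 164 rect c [ 434.  -170.7] [ 28.3 369. ] 2.7 mean [ 440.5 -319.9]
floor [331. 185.] 627 [626.3 -99.6] [55.7 62.3] 76.4 [626.5 -99.6]
floor [222. 187.] 730 [616.8 151.2] [63.1 63. ] 11.6 [617.1 151.3]
floor [359. 192.] 639 [ 609.8 -164.3] [55.4 63.3] 76.6 [ 610.3 -164.5]
floor [387. 199.] 655 [ 594.1 -228.5] [55.7 63.2] 76.5 [ 594.2 -228.6]
```

View pics/c1.png

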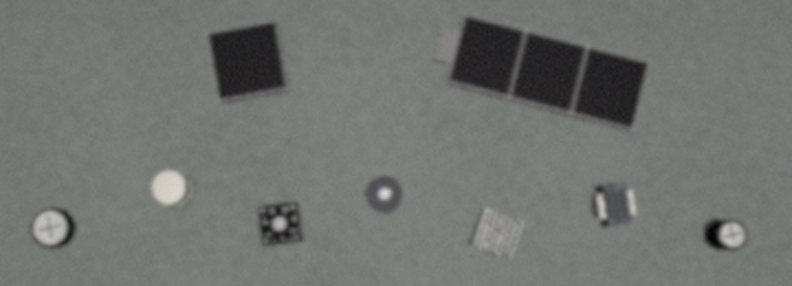

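```bash
cat >> h.py <<'E'
def parts(im,d,S,n='top',z0=0.):
    W=cloud(n,d); out={}
    for k,(u,v,h) in S.items():
        sl=np.s_[v-22:v+22,u-22:u+22]; w=W[sl]; z=w[...,2]-z0
        m=((z>h-5)&(z<h+6)&(d[sl]>0)).astype(np.uint8)
        c,l,st,_=cv2.connectedComponentsWithStats(m); i=1+np.argmax(st[1:,4])
        P=w[l==i]; zt=np.median(P[:,2]); P=P[:,:2].astype(np.float32); r=cv2.minAreaRect(P)
        uv=np.argwhere(l==i)[:,::-1]+[u-22,v-22]; q=ray(n,uv,h).mean(0)
        print(k,'z',zt.round(1),st[i,4],'rect',np.round(r[0],1),np.round(r[1],1),round(r[2],1),'mean',P.mean(0).round(1),'ray',q.round(1))
def go(x,y,z,yaw=None):
    "shift (mm, tool axes) and turn about tool z to reach a world pose, tool down"
    s=sensors.sense(); p=s['eef_pos']; w=s['tcp_rot'][2]
    D=np.array([x,y,z])-p; c,n=np.cos(w),np.sin(w)
    t=0 if yaw is None else (w-yaw+np.pi/2)%np.pi-np.pi/2
    print('t %.1f yaw %.3f pos'%(s['clock'],w),p.round(1),'-> dx %.1f dy %.1f dz %.1f turn %.3f'%(c*D[0]+n*D[1],n*D[0]-c*D[1],-D[2],t),'open %.2f F'%s['opening'],s['contact_force'].round(1),'rpy',s['tcp_rot'].round(3))
E
python3 - <<'E'
from h import *
f=np.load('top0.npz')
parts(f['im'],f['d'],{'squat':(134,263,25),'jar':(187,245,42),'fan':(237,262,20),'choke':(285,248,30),'sink':(337,265,30),'trafo':(389,253,36),'tall':(441,267,48)})
go(441,-319,150,0.25)
E
```

```text
squat z 24.3 239 rect [438.5 342.5] [35.7 40.1] 2.2 mean [438.3 342.1] ray [438.3 341.9]
jar z 41.4 189 rect [480.8 220.7] [33.  32.7] 34.9 mean [480.6 220.5] ray [480.5 220.4]
fan z 19.4 106 rect [446.5 111. ] [40. 40.] 8.2 mean [445.2 111.6] ray [445.2 111.6]
choke z 29.6 201 rect [478.4   4.9] [33.6 33.5] 1.9 mean [478.1   4.3] ray [478.1   4.3]
sink z 28.9 22 rect [ 442.8 -102.6] [ 2.4 39.9] 71.0 mean [ 444.2 -102.9] ray [ 444.2 -102.8]
trafo z 35.7 228 rect [ 471.1 -229.3] [42.1 34.6] 11.5 mean [ 470.7 -228.7] ray [ 470.7 -228.7]
tall z 48.2 149 rect [ 442.  -339.5] [28.9 28.4] 72.2 mean [ 442.4 -339.6] ray [ 442.4 -339.6]
t 0.1 yaw 0.228 pos [ 141.1 -608.4  230.6] -> dx 357.6 dy -214.2 dz 80.6 turn -0.022 open 1.00 F [ 0.7  0.9 -0.1] rpy [-3.14  -0.     0.228]
```

Run:
```python
from h import *
f=np.load('top0.npz');im,d=f['im'],f['d'];W=cloud('top',d)
def edges(P):
    r=cv2.minAreaRect(P.astype(np.float32)); b=cv2.boxPoints(r); e=np.diff(b,axis=0)[:2]
    print(np.round(r[0],1),[(np.hypot(*v).round(1),(np.degrees(np.arctan2(v[1],v[0]))%180).round(1)) for v in e])
for k,u,v,lo in [('sink',337,265,12),('fan',237,262,10),('trafo',389,253,31)]:
    sl=np.s_[v-20:v+20,u-20:u+20]; m=(W[sl][...,2]>lo)&(d[sl]>0)
    m=cv2.morphologyEx(m.astype(np.uint8),cv2.MORPH_OPEN,np.ones((2,2)))>0
    print(k,m.sum());edges(W[sl][m][:,:2])
    if k=='sink':   # grey brighter than mat
        g=cv2.cvtColor(im,cv2.COLOR_RGB2GRAY)[sl]; b=cv2.morphologyEx((g>125).astype(np.uint8),cv2.MORPH_CLOSE,np.ones((3,3)))
        n,l,st,_=cv2.connectedComponentsWithStats(b); i=1+np.argmax(st[1:,4]); print('bright',st[i]); edges(ray('top',np.argwhere(l==i)[:,::-1]+[u-20,v-20],30))
```

```text
sink 160
[436.1 -63.3] [(np.float32(153.8), np.float32(91.7)), (np.float32(45.2), np.float32(1.7))]
bright [  0   0  36  40 741]
[ 442.6 -106.4] [(np.float32(77.6), np.float32(90.5)), (np.float32(86.2), np.float32(0.5))]
fan 193
[444.1 110. ] [(np.float32(39.9), np.float32(96.1)), (np.float32(40.4), np.float32(6.1))]
trafo 219
[ 469.4 -234.7] [(np.float32(35.4), np.float32(101.0)), (np.float32(42.4), np.float32(11.0))]
```

The manual's scale: shifts go in shares of 0.4 m and turns go in shares of pi/2 rad. Converting my numbers, 0.35 m / 0.4 = 0.875, 0.315 m / 0.4 = 0.7875.

move_arm(
  motion=[
    [0,0,0,0.1125,-0.0675,0.025,0.085],
    [0,0,0,0.225,-0.135,0.05,0.085],
    [0,0,0,0.3375,-0.2025,0.075,0.085],
    [0,0,0,0.45,-0.27,0.1,0.085],
    [0,0,0,0.5625,-0.3375,0.125,0.085],
    [0,0,0,0.675,-0.405,0.15,0.085],
    [0,0,0,0.7875,-0.4725,0.175,0.085],
    [0,0,0,0.875,-0.525,0.2,0.085],
  ],
  grip_force=30,
)

```text
clock: 1.1
eef_pos: [435.8, -323.6, 150.8]
tcp_rot: [-3.141, 0.0, 0.229]
contact_force: [-0.1, -0.9, -0.1]
opening: 0.99
grasp_force: 0.0
```

Run:
```python
from h import *
p=camera_params('wrist'); im,d=grab_frame('wrist'); cv2.imwrite('pics/w1.png',im[...,::-1]); np.savez('w1.npz',im=im,d=d,T=p['world_from_camera'],K=p['camera_matrix'])
print(p['world_from_camera'].round(2)); go(442,-340,110)
```

```text
[[ 2.3000e-01 -9.4000e-01 -2.6000e-01  5.0249e+02]
 [-9.7000e-01 -2.2000e-01 -6.0000e-02 -3.0852e+02]
 [ 0.0000e+00  2.7000e-01 -9.6000e-01  2.9545e+02]
 [ 0.0000e+00  0.0000e+00  0.0000e+00  1.0000e+00]]
t 1.1 yaw 0.229 pos [ 437.8 -320.8  149.6] -> dx -0.3 dy 19.6 dz 39.6 turn 0.000 open 0.99 F [ 3.1  3.1 -1. ] rpy [-3.139e+00 -1.000e-03  2.290e-01]
```

View pics/w1.png

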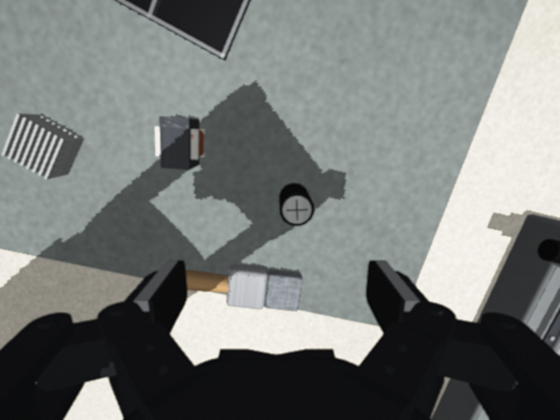

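The wrist view shows the tall capacitor's top at (297,209), the transformer at (180,143) and the heat sink at (42,145), all clear of one another. I'll measure the three of them from this frame.

```bash
cat >> h.py <<'E'
def blobs(im,d,p,lo=14,hi=60,roi=None):
    "parts standing above the bench: top-surface rectangle of each"
    W=cloud('',d,p); m=((W[...,2]>lo)&(W[...,2]<hi)&(d>0)).astype(np.uint8)
    m[250:]=0
    m=cv2.morphologyEx(m,cv2.MORPH_OPEN,np.ones((3,3)))
    n,l,st,c=cv2.connectedComponentsWithStats(m)
    for i in range(1,n):
        if st[i,4]<250: continue
        w=W[l==i]; top=np.percentile(w[:,2],90); P=w[w[:,2]>top-4][:,:2].astype(np.float32)
        r=cv2.minAreaRect(P); e=np.diff(cv2.boxPoints(r),axis=0)[:2]
        print(c[i].round(),'area',st[i,4],'top %.1f'%top,'c',np.round(r[0],1),'mean',P.mean(0).round(1),[(round(float(np.hypot(*v)),1),round(float(np.degrees(np.arctan2(v[1],v[0]))%180),1)) for v in e])
def wrist(name):
    s=sensors.sense(); p=camera_params('wrist'); im,d=grab_frame('wrist'); cv2.imwrite(f'pics/{name}.png',im[...,::-1]); return im,d,p
E
python3 - <<'E'
from h import *
f=np.load('w1.npz'); blobs(f['im'],f['d'],dict(camera_matrix=f['K'],world_from_camera=f['T']))
E
```

```text
[ 38. 145.] area 3031 top 32.3 c [ 440.7 -110.2] mean [ 441.3 -110. ] [(41.3, 161.7), (41.4, 71.7)]
[178. 142.] area 2173 top 38.7 c [ 471.8 -229.2] mean [ 472.4 -229.5] [(24.7, 98.9), (42.0, 8.9)]
[296. 205.] area 1146 top 51.1 c [ 443.3 -340.4] mean [ 443.4 -340. ] [(28.6, 103.4), (29.1, 13.4)]
[541. 233.] area 817 top 38.9 c [ 466.3 -559.9] mean [ 471.4 -569.5] [(38.0, 117.9), (13.1, 27.9)]
```

Scaled: 0.134 m / 0.4 = 0.335, 0.12 m / 0.4 = 0.3.

move_arm(
  motion=[
    [0,0,0,0.0025,0.05,0.075,0.085],
    [0,0,0,0.0025,0.05,0.2,0.085],
    [0,0,0,0.0025,0.05,0.3,0.085],
    [0,0,0,0.0025,0.05,0.335,0.085],
    [0,0,0,0.0025,0.05,0.335,0.085],
    [0,0,0,0.0025,0.05,0.335,0.01],
    [0,0,0,0.0025,0.05,0.335,0.01],
    [0,0,0,0.0025,0.05,0.335,0.01],
  ],
  grip_force=30,
)

```text
clock: 2.15
eef_pos: [440.7, -344.8, 18.3]
tcp_rot: [3.14, -0.001, 0.228]
contact_force: [-0.1, 0.3, -0.6]
opening: 0.374
grasp_force: 0.1
```

Run:
```python
from h import *
print(sensors.sense()['grasp_force']); go(626,-100,80,1.326)
```

```text
0.1418865763116628
t 2.1 yaw 0.228 pos [ 440.7 -344.8   18.3] -> dx 235.9 dy -196.6 dz -61.7 turn -1.098 open 0.37 F [-0.1  0.3 -0.6] rpy [ 3.14e+00 -1.00e-03  2.28e-01]
```

Scaled: -0.065 m / 0.4 = -0.1625, -0.06 m / 0.4 = -0.15.

move_arm(
  motion=[
    [0,0,0,0,0,0,0.01],
    [0,0,0,0,0,0,0.01],
    [0,0,0,0,0,-0.05,0.01],
    [0,0,0,0,0,-0.15,0.01],
    [0,0,0,0,0,-0.1625,0.01],
    [0,0,0,0,0,-0.1625,0.01],
  ],
)

```text
clock: 2.9
eef_pos: [440.3, -344.5, 82.5]
tcp_rot: [3.141, -0.001, 0.228]
contact_force: [-0.1, 0.2, -0.5]
opening: 0.334
grasp_force: 29.9
```

Run:
```python
from h import *
for i in range(5):
    s=sensors.sense(); print(s['clock'],s['eef_pos'].round(1),s['qpos'].round(4),s['grasp_force'],camera_params('wrist')['world_from_camera'][:3,3].round(1)); im,d,p=wrist('w2')
go(626,-100,80,1.326)
```

```text
2.9 [ 440.3 -344.5   82.5] [-0.6667  0.4382  1.8934  0.      0.8091  0.6762] 29.871578629827127 [ 506.8 -329.4  227.2]
2.95 [ 439.8 -344.2   81.8] [-0.6667  0.4392  1.8939  0.      0.8091  0.6762] 29.869851898401976 [ 506.5 -329.2  226.4]
3.0 [ 439.6 -344.1   81.4] [-0.6668  0.4399  1.894  -0.      0.8091  0.6762] 29.8698042856995 [ 506.4 -329.1  226. ]
3.05 [ 439.5 -344.    81.2] [-0.6667  0.4402  1.8941  0.      0.8092  0.6762] 29.869255054509267 [ 506.4 -329.1  225.8]
3.1 [ 439.5 -344.    81.2] [-0.6668  0.4403  1.8939 -0.      0.8093  0.6762] 29.869171542814 [ 506.4 -329.1  225.8]
t 3.1 yaw 0.228 pos [ 439.6 -344.1   81.3] -> dx 236.7 dy -195.7 dz 1.3 turn -1.098 open 0.34 F [ 0.6 -0.1 -0.3] rpy [-3.14e+00  1.00e-03  2.28e-01]
```

View pics/w2.png

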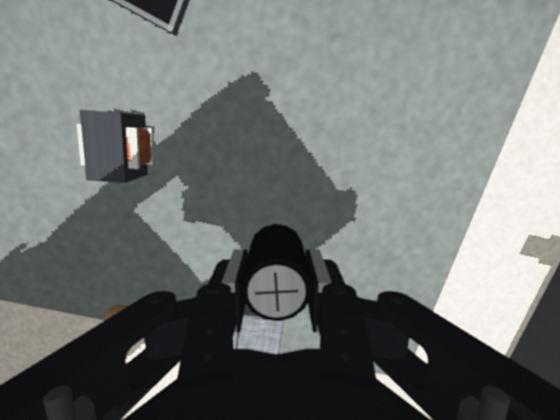

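The wrist view shows the capacitor gripped upright between the pads, with its top at (277,292). Next I'll carry it to the compartment at the tab end.

Scaled: 0.235 m / 0.4 = 0.5875, 0.215 m / 0.4 = 0.5375, -1.098 rad / 1.5708 = -0.699.

move_arm(
  motion=[
    [0,0,-0.0637,0.05,-0.04,0,0.01],
    [0,0,-0.1719,0.15,-0.1225,0,0.01],
    [0,0,-0.2865,0.25,-0.205,0,0.01],
    [0,0,-0.4011,0.35,-0.285,0,0.01],
    [0,0,-0.5157,0.45,-0.3675,0,0.01],
    [0,0,-0.6239,0.5375,-0.44,0,0.01],
    [0,0,-0.699,0.5875,-0.48,0,0.01],
    [0,0,-0.699,0.5875,-0.48,0,0.01],
  ],
)

```text
clock: 4.15
eef_pos: [626.4, -102.8, 81.4]
tcp_rot: [-3.141, -0.0, 1.328]
contact_force: [-0.2, -0.1, -1.2]
opening: 0.341
grasp_force: 29.9
```

move_arm(
  motion=[
    [0,0,0,0,0,0,0.01],
    [0,0,0,0,0,0,0.01],
    [0,0,0,0,0,0,0.01],
  ],
)

```text
clock: 4.53
eef_pos: [625.3, -105.2, 82.3]
tcp_rot: [-3.141, 0.0, 1.324]
contact_force: [-0.3, -0.2, -0.0]
opening: 0.342
grasp_force: 29.9
```

Run:
```python
from h import *
im,d,p=wrist('w3'); go(625,-104,20,1.326)
```

```text
t 4.6 yaw 1.324 pos [ 625.4 -105.    82.3] -> dx 0.9 dy -0.7 dz 62.3 turn -0.002 open 0.34 F [0.7 1.  0.1] rpy [-3.142  0.     1.324]
```

View pics/w3.png

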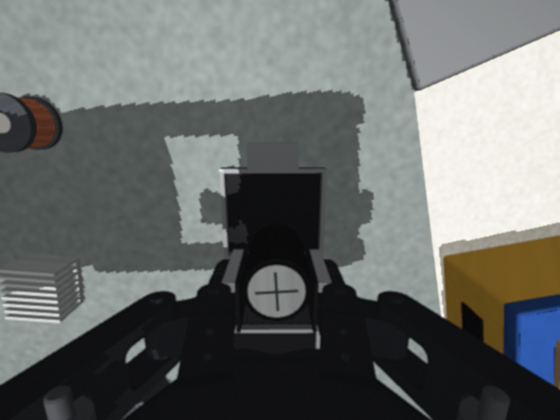

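The capacitor is over the tab-end compartment: the tray's end wall is at row 170 and the first divider at row 332. I'll lower it, release and lift.

Scaled: 0.0625 m / 0.4 = 0.1563, 0.06 m / 0.4 = 0.15.

move_arm(
  motion=[
    [0,0,0,0,0,0.0625,0.01],
    [0,0,0,0,0,0.125,0.01],
    [0,0,0,0,0,0.15,0.01],
    [0,0,0,0,0,0.1563,0.01],
    [0,0,0,0,0,0.1563,0.01],
    [0,0,0,0,0,0.1563,0.01],
    [0,0,0,0,0,0.1563,0.07],
    [0,0,0,0,0,0.1563,0.07],
  ],
)

```text
clock: 5.58
eef_pos: [626.0, -104.5, 19.9]
tcp_rot: [3.141, -0.0, 1.326]
contact_force: [0.8, -0.4, 1.1]
opening: 0.753
grasp_force: 0.0
```

Scaled: -0.13 m / 0.4 = -0.325, -0.12 m / 0.4 = -0.3.

move_arm(
  motion=[
    [0,0,0,0,0,0,0.085],
    [0,0,0,0,0,-0.075,0.085],
    [0,0,0,0,0,-0.2,0.085],
    [0,0,0,0,0,-0.3,0.085],
    [0,0,0,0,0,-0.325,0.085],
    [0,0,0,0,0,-0.325,0.085],
    [0,0,0,0,0,-0.325,0.085],
  ],
)

```text
clock: 6.45
eef_pos: [624.7, -104.2, 148.1]
tcp_rot: [-3.139, 0.0, 1.326]
contact_force: [-0.0, 1.1, -0.4]
opening: 0.992
grasp_force: 0.0
```

Run:
```python
from h import *
im,d,p=wrist('w4'); blobs(im,d,p); go(472,-229,90,1.745)
```

```text
[12. 13.] area 573 top 22.4 c [457.3  99.7] mean [462.   96.8] [(15.3, 98.0), (25.4, 8.0)]
[ 76. 124.] area 1876 top 32.9 c [479.    4.9] mean [479.8   5. ] [(36.7, 166.7), (35.2, 76.7)]
[278. 207.] area 1210 top 54.1 c [ 627.3 -102.1] mean [ 627.5 -101.7] [(29.0, 171.5), (28.9, 81.5)]
[489. 230.] area 3220 top 54.8 c [ 799.1 -168.5] mean [ 798.7 -168.6] [(104.9, 177.2), (1.8, 87.2)]
[ 90. 241.] area 849 top 32.2 c [445.9 -95.8] mean [445.5 -94.7] [(40.3, 162.6), (12.1, 72.6)]
t 6.5 yaw 1.326 pos [ 624.7 -104.2  148. ] -> dx -158.1 dy -117.9 dz 58.0 turn -0.419 open 0.99 F [ 0.3 -0.5 -0.1] rpy [-3.139  0.     1.326]
```

View pics/w4.png

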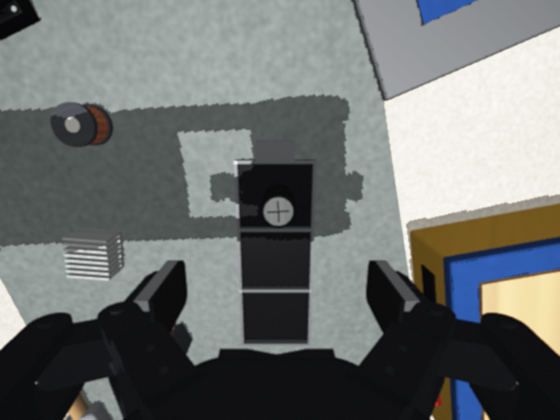

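The capacitor stands in the tab-end compartment at (627,-102), about 2 mm from its centre. The transformer is next.

Scaled: -0.158 m / 0.4 = -0.395, 0.05 m / 0.4 = 0.125, -0.419 rad / 1.5708 = -0.2667.

move_arm(
  motion=[
    [0,0,-0.0382,-0.06,-0.045,0,0.085],
    [0,0,-0.1082,-0.16,-0.1175,0.025,0.085],
    [0,0,-0.1783,-0.26,-0.1925,0.05,0.085],
    [0,0,-0.2419,-0.3575,-0.2675,0.075,0.085],
    [0,0,-0.2667,-0.395,-0.295,0.125,0.085],
    [0,0,-0.2667,-0.395,-0.295,0.175,0.085],
    [0,0,-0.2667,-0.395,-0.295,0.175,0.085],
    [0,0,-0.2667,-0.395,-0.295,0.175,0.085],
  ],
)

```text
clock: 7.5
eef_pos: [473.1, -228.9, 79.7]
tcp_rot: [-3.141, -0.0, 1.745]
contact_force: [0.7, 0.2, 0.6]
opening: 0.997
grasp_force: 0.0
```

Run:
```python
from h import *
grab_frame('top');grab_frame('top');go(472,-229,12,1.745)
```

```text
t 7.6 yaw 1.745 pos [ 473.5 -229.    80.3] -> dx 0.3 dy -1.5 dz 68.3 turn 0.000 open 0.99 F [ 0.2 -0.   0.2] rpy [3.141 0.    1.745]
```

Scaled: 0.067 m / 0.4 = 0.1675, 0.06 m / 0.4 = 0.15.

move_arm(
  motion=[
    [0,0,0,0,-0.0025,0.075,0.085],
    [0,0,0,0,-0.0025,0.15,0.085],
    [0,0,0,0,-0.0025,0.1675,0.085],
    [0,0,0,0,-0.0025,0.1675,0.085],
    [0,0,0,0,-0.0025,0.1675,0.02],
    [0,0,0,0,-0.0025,0.1675,0.02],
    [0,0,0,0,-0.0025,0.1675,0.02],
    [0,0,0,0,-0.0025,0.1675,0.02],
  ],
  grip_force=40,
)

```text
clock: 8.6
eef_pos: [472.5, -229.5, 13.7]
tcp_rot: [3.141, 0.001, 1.745]
contact_force: [0.2, -0.0, 6.6]
opening: 0.481
grasp_force: 40.5
```

Scaled: -0.08 m / 0.4 = -0.2, -0.075 m / 0.4 = -0.1875.

move_arm(
  motion=[
    [0,0,0,0,0,0,0.02],
    [0,0,0,0,0,-0.05,0.02],
    [0,0,0,0,0,-0.125,0.02],
    [0,0,0,0,0,-0.1875,0.02],
    [0,0,0,0,0,-0.2,0.02],
    [0,0,0,0,0,-0.2,0.02],
    [0,0,0,0,0,-0.2,0.02],
  ],
)

```text
clock: 9.48
eef_pos: [471.3, -228.9, 91.8]
tcp_rot: [-3.14, -0.001, 1.745]
contact_force: [-0.9, -0.3, -1.6]
opening: 0.481
grasp_force: 41.6
```

Run:
```python
from h import *
im,d,p=wrist('w5');print(sensors.sense()['grasp_force']);go(610,-164,92,1.326)
```

```text
41.61490201950073
t 9.5 yaw 1.745 pos [ 471.3 -228.9   91.7] -> dx 39.9 dy 147.9 dz -0.3 turn 0.419 open 0.48 F [-0.3 -0.3 -1.9] rpy [-3.140e+00 -1.000e-03  1.745e+00]
```

View pics/w5.png

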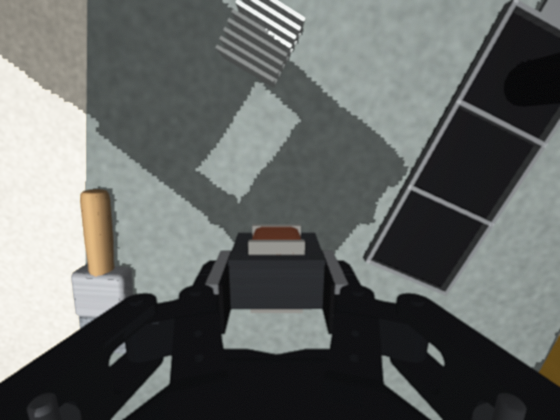

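The transformer is held squarely between the pads (opening 41 mm). Next I'll carry it to the middle compartment.

Scaled: 0.148 m / 0.4 = 0.37, 0.128 m / 0.4 = 0.32, 0.419 rad / 1.5708 = 0.2667.

move_arm(
  motion=[
    [0,0,0.0318,0.015,0.05,0,0.02],
    [0,0,0.0955,0.0375,0.1375,0,0.02],
    [0,0,0.1655,0.0625,0.23,0,0.02],
    [0,0,0.2292,0.085,0.32,0,0.02],
    [0,0,0.2667,0.1,0.37,0,0.02],
    [0,0,0.2667,0.1,0.37,0,0.02],
    [0,0,0.2667,0.1,0.37,0,0.02],
    [0,0,0.2667,0.1,0.37,0,0.02],
  ],
)

```text
clock: 10.52
eef_pos: [609.8, -164.6, 92.5]
tcp_rot: [-3.141, 0.0, 1.326]
contact_force: [-0.1, 1.3, -1.3]
opening: 0.477
grasp_force: 41.5
```

Run:
```python
from h import *
go(610,-164,16.5,1.326)
```

```text
t 10.5 yaw 1.326 pos [ 609.8 -164.6   92.5] -> dx 0.6 dy 0.1 dz 76.0 turn -0.000 open 0.48 F [-0.1  1.3 -1.3] rpy [-3.141  0.     1.326]
```

Scaled: 0.0755 m / 0.4 = 0.1888, 0.072 m / 0.4 = 0.18.

move_arm(
  motion=[
    [0,0,0,0,0,0.075,0.02],
    [0,0,0,0,0,0.15,0.02],
    [0,0,0,0,0,0.18,0.02],
    [0,0,0,0,0,0.1888,0.02],
    [0,0,0,0,0,0.1888,0.02],
    [0,0,0,0,0,0.1888,0.02],
    [0,0,0,0,0,0.1888,0.065],
    [0,0,0,0,0,0.1888,0.065],
  ],
)

```text
clock: 11.52
eef_pos: [611.2, -164.3, 17.9]
tcp_rot: [3.141, 0.0, 1.326]
contact_force: [0.1, 0.5, 0.1]
opening: 0.764
grasp_force: 0.0
```

Scaled: -0.13 m / 0.4 = -0.325, -0.12 m / 0.4 = -0.3.

move_arm(
  motion=[
    [0,0,0,0,0,0,0.085],
    [0,0,0,0,0,-0.075,0.085],
    [0,0,0,0,0,-0.2,0.085],
    [0,0,0,0,0,-0.3,0.085],
    [0,0,0,0,0,-0.325,0.085],
    [0,0,0,0,0,-0.325,0.085],
    [0,0,0,0,0,-0.325,0.085],
  ],
)

```text
clock: 12.4
eef_pos: [609.8, -163.9, 145.6]
tcp_rot: [-3.139, -0.0, 1.326]
contact_force: [0.8, -0.1, 0.5]
opening: 0.993
grasp_force: 0.0
```

Run:
```python
from h import *
im,d,p=wrist('w6'); blobs(im,d,p); go(478.5,4.5,90,1.326)
```

```text
[60. 42.] area 2392 top 32.9 c [478.8   4.9] mean [479.6   4.8] [(37.4, 152.2), (35.7, 62.2)]
[278. 133.] area 1204 top 54.2 c [ 627.4 -102.1] mean [ 627.3 -102.2] [(28.2, 166.4), (28.7, 76.4)]
[465. 189.] area 3598 top 55.5 c [ 773.6 -178.8] mean [ 761.4 -186.5] [(49.6, 123.0), (107.5, 33.0)]
[ 78. 193.] area 2434 top 32.4 c [ 441.  -109.7] mean [ 441.5 -109.8] [(41.9, 162.0), (40.6, 72.0)]
[279. 206.] area 1931 top 41.7 c [ 612.5 -163.2] mean [ 612.6 -162.7] [(42.0, 165.9), (23.9, 75.9)]
t 12.4 yaw 1.326 pos [ 609.8 -163.9  145.5] -> dx 131.5 dy -168.2 dz 55.5 turn -0.000 open 0.99 F [-0.6  0.4 -0. ] rpy [-3.139 -0.     1.326]
```

Scaled: -0.168 m / 0.4 = -0.42, -0.158 m / 0.4 = -0.395.

move_arm(
  motion=[
    [0,0,0,0.0375,-0.0475,0,0.085],
    [0,0,0,0.105,-0.135,0,0.085],
    [0,0,0,0.175,-0.225,0,0.085],
    [0,0,0,0.245,-0.3125,0.05,0.085],
    [0,0,0,0.3125,-0.395,0.1125,0.085],
    [0,0,0,0.33,-0.42,0.17,0.085],
    [0,0,0,0.33,-0.42,0.17,0.085],
    [0,0,0,0.33,-0.42,0.17,0.085],
  ],
)

```text
clock: 13.45
eef_pos: [480.6, 4.3, 79.5]
tcp_rot: [3.141, 0.0, 1.326]
contact_force: [-0.2, -0.4, 0.7]
opening: 0.994
grasp_force: 0.0
```

Run:
```python
from h import *
grab_frame('top');grab_frame('top');go(479,4.8,10,1.326)
```

```text
t 13.6 yaw 1.325 pos [481.    4.1  80. ] -> dx 0.2 dy -2.2 dz 70.0 turn -0.001 open 1.00 F [0.2 0.1 0.5] rpy [ 3.14  -0.     1.325]
```

Scaled: 0.068 m / 0.4 = 0.17, -0.001 m / 0.4 = -0.0025.

move_arm(
  motion=[
    [0,0,0,0,-0.0025,0.075,0.085],
    [0,0,0,0,-0.0025,0.15,0.085],
    [0,0,0,0,-0.0025,0.17,0.085],
    [0,0,0,0,-0.0025,0.17,0.085],
    [0,0,0,0,-0.0025,0.17,0.015],
    [0,0,0,0,-0.0025,0.17,0.015],
    [0,0,0,0,-0.0025,0.17,0.015],
    [0,0,0,0,-0.0025,0.17,0.015],
  ],
  grip_force=35,
)

```text
clock: 14.55
eef_pos: [479.3, 4.9, 12.1]
tcp_rot: [3.141, -0.0, 1.326]
contact_force: [-1.9, -0.7, 8.6]
opening: 0.404
grasp_force: 34.0
```

move_arm(
  motion=[
    [0,0,0,0,0,0,0.015],
    [0,0,0,0,0,0,0.015],
    [0,0,0,0,0,-0.075,0.015],
    [0,0,0,0,0,-0.175,0.015],
    [0,0,0,0,0,-0.25,0.015],
    [0,0,0,0,0,-0.25,0.015],
    [0,0,0,0,0,-0.25,0.015],
    [0,0,0,0,0,-0.25,0.015],
  ],
)

```text
clock: 15.55
eef_pos: [477.9, 4.9, 110.1]
tcp_rot: [-3.139, 0.001, 1.326]
contact_force: [0.1, 0.3, -1.2]
opening: 0.402
grasp_force: 35.7
```

Run:
```python
from h import *
print(sensors.sense()['grasp_force'])
im,d,p=wrist('w7');go(594,-228.5,110,1.326)
```

```text
35.654595494270325
t 15.6 yaw 1.326 pos [478.    4.8 110.2] -> dx -198.2 dy 169.1 dz 0.2 turn -0.000 open 0.41 F [-0.3  0.4 -1.7] rpy [-3.140e+00  1.000e-03  1.326e+00]
```

View pics/w7.png

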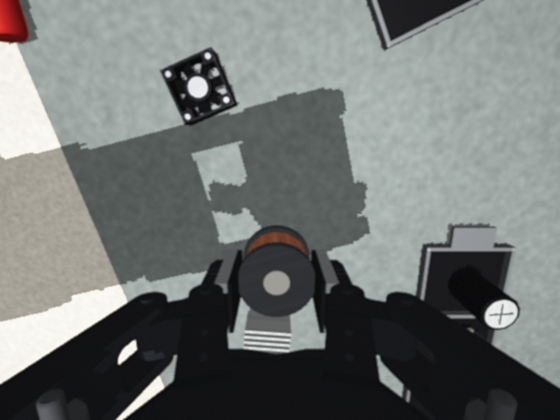

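The choke is held upright, with its dot at (277,283). Next I'll carry it to the plain-end compartment.

Scaled: -0.198 m / 0.4 = -0.495, 0.169 m / 0.4 = 0.4225.

move_arm(
  motion=[
    [0,0,0,-0.0375,0.0325,0,0.015],
    [0,0,0,-0.125,0.1075,0,0.015],
    [0,0,0,-0.225,0.1925,0,0.015],
    [0,0,0,-0.325,0.2775,0,0.015],
    [0,0,0,-0.425,0.3625,0,0.015],
    [0,0,0,-0.4825,0.4125,0,0.015],
    [0,0,0,-0.495,0.4225,0,0.015],
    [0,0,0,-0.495,0.4225,0,0.015],
  ],
)

```text
clock: 16.6
eef_pos: [594.1, -228.5, 110.5]
tcp_rot: [-3.14, -0.0, 1.325]
contact_force: [-0.2, -0.3, -0.6]
opening: 0.404
grasp_force: 35.7
```

Run:
```python
from h import *
for i in range(4): grab_frame('top')
go(594,-228.5,14.5,1.326)
```

```text
t 16.8 yaw 1.327 pos [ 594.3 -227.2  111.2] -> dx -1.3 dy -0.0 dz 96.7 turn 0.001 open 0.41 F [-0.7  0.7 -1.2] rpy [-3.141 -0.     1.327]
```

Scaled: 0.096 m / 0.4 = 0.24, 0.09 m / 0.4 = 0.225.

move_arm(
  motion=[
    [0,0,0,0,0,0.075,0.015],
    [0,0,0,0,0,0.175,0.015],
    [0,0,0,0,0,0.225,0.015],
    [0,0,0,0,0,0.24,0.015],
    [0,0,0,0,0,0.24,0.015],
    [0,0,0,0,0,0.24,0.015],
    [0,0,0,0,0,0.24,0.06],
    [0,0,0,0,0,0.24,0.06],
  ],
)

```text
clock: 17.8
eef_pos: [595.1, -228.3, 15.7]
tcp_rot: [3.141, 0.0, 1.326]
contact_force: [-0.1, 0.7, 1.3]
opening: 0.707
grasp_force: 0.0
```

move_arm(
  motion=[
    [0,0,0,0,0,0,0.085],
    [0,0,0,0,0,-0.075,0.085],
    [0,0,0,0,0,-0.2,0.085],
    [0,0,0,0,0,-0.3,0.085],
    [0,0,0,0,0,-0.325,0.085],
    [0,0,0,0,0,-0.325,0.085],
    [0,0,0,0,0,-0.325,0.085],
  ],
)

```text
clock: 18.68
eef_pos: [593.8, -227.8, 143.6]
tcp_rot: [-3.139, -0.0, 1.326]
contact_force: [-0.5, -0.2, -0.2]
opening: 0.994
grasp_force: 0.0
```

Run:
```python
from h import *
im,d,p=wrist('w8'); blobs(im,d,p); go(441,-110,78,1.257)
```

```text
[278.  40.] area 1897 top 54.1 c [ 627.1 -102.9] mean [ 627.1 -102.9] [(29.0, 160.9), (28.7, 70.9)]
[453. 167.] area 4860 top 55.8 c [ 742.4 -230.5] mean [ 743.2 -224.1] [(4.9, 176.5), (128.4, 86.5)]
[279. 128.] area 2127 top 41.8 c [ 612.4 -163.2] mean [ 612.6 -163.3] [(41.8, 166.2), (23.6, 76.2)]
[279. 208.] area 1371 top 36.0 c [ 596.4 -228.5] mean [ 596.5 -228. ] [(34.8, 166.8), (36.0, 76.8)]
t 18.7 yaw 1.326 pos [ 593.8 -227.9  143.5] -> dx 77.3 dy -176.8 dz 65.5 turn 0.069 open 1.00 F [ 1.1 -0.4 -0.5] rpy [-3.139 -0.     1.326]
```

View pics/w8.png

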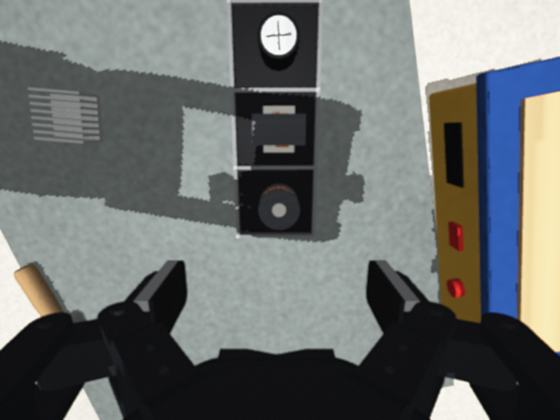

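All three power-kit parts stand in their compartments: the capacitor at (279,36), the transformer at (278,128) and the choke at (278,208). The heat sink is next.

Scaled: -0.177 m / 0.4 = -0.4425, -0.17 m / 0.4 = -0.425, 0.069 rad / 1.5708 = 0.0439.

move_arm(
  motion=[
    [0,0,0.0127,0.02,-0.045,0,0.085],
    [0,0,0.0255,0.0625,-0.1375,0,0.085],
    [0,0,0.0382,0.1075,-0.2425,0,0.085],
    [0,0,0.0439,0.15,-0.345,0.0375,0.085],
    [0,0,0.0439,0.185,-0.425,0.1,0.085],
    [0,0,0.0439,0.1925,-0.4425,0.1625,0.085],
    [0,0,0.0439,0.1925,-0.4425,0.1625,0.085],
    [0,0,0.0439,0.1925,-0.4425,0.1625,0.085],
  ],
)

```text
clock: 19.73
eef_pos: [442.5, -110.9, 80.5]
tcp_rot: [3.141, 0.0, 1.257]
contact_force: [0.1, -0.7, -0.2]
opening: 0.991
grasp_force: 0.0
```

Run:
```python
from h import *
for i in range(4): grab_frame('top')
go(441,-110,11,1.257)
```

```text
t 19.9 yaw 1.256 pos [ 442.6 -111.    80.9] -> dx 0.5 dy -1.9 dz 69.9 turn -0.001 open 0.99 F [ 0.3 -0.7  0.6] rpy [ 3.14  -0.     1.256]
```

Scaled: 0.067 m / 0.4 = 0.1675, -0.001 m / 0.4 = -0.0025.

move_arm(
  motion=[
    [0,0,0,0,-0.0025,0.075,0.085],
    [0,0,0,0,-0.0025,0.15,0.085],
    [0,0,0,0,-0.0025,0.1675,0.085],
    [0,0,0,0,-0.0025,0.1675,0.085],
    [0,0,0,0,-0.0025,0.1675,0.015],
    [0,0,0,0,-0.0025,0.1675,0.015],
    [0,0,0,0,-0.0025,0.1675,0.015],
    [0,0,0,0,-0.0025,0.1675,0.015],
  ],
  grip_force=35,
)

```text
clock: 20.92
eef_pos: [441.3, -110.4, 14.1]
tcp_rot: [3.14, -0.0, 1.257]
contact_force: [-1.2, -0.2, 7.5]
opening: 0.46
grasp_force: 34.9
```

Scaled: -0.09 m / 0.4 = -0.225, -0.07 m / 0.4 = -0.175.

move_arm(
  motion=[
    [0,0,0,0,0,0,0.015],
    [0,0,0,0,0,0,0.015],
    [0,0,0,0,0,-0.075,0.015],
    [0,0,0,0,0,-0.175,0.015],
    [0,0,0,0,0,-0.225,0.015],
    [0,0,0,0,0,-0.225,0.015],
    [0,0,0,0,0,-0.225,0.015],
    [0,0,0,0,0,-0.225,0.015],
  ],
)

```text
clock: 21.92
eef_pos: [440.0, -110.1, 102.3]
tcp_rot: [-3.14, 0.0, 1.257]
contact_force: [0.4, 0.6, -0.7]
opening: 0.459
grasp_force: 36.8
```

Run:
```python
from h import *
print(sensors.sense()['grasp_force'])
im,d,p=wrist('w9');go(617,151,100,1.773)
```

```text
36.80972993373871
t 22.0 yaw 1.257 pos [ 440.1 -110.1  102.3] -> dx 303.0 dy 87.6 dz 2.3 turn -0.516 open 0.46 F [ 0.6 -0.  -1.1] rpy [-3.14   0.     1.257]
```

View pics/w9.png

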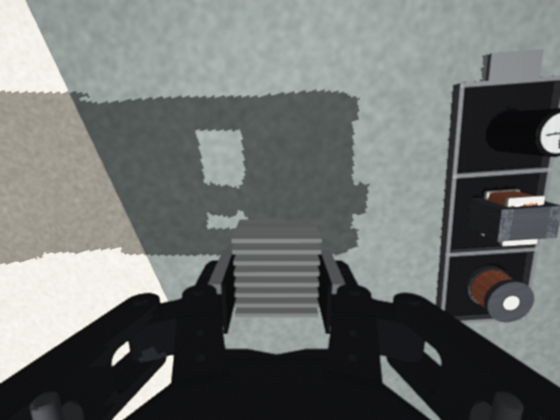

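The heat sink is held squarely. Next I'll carry it to the square tray.

Scaled: 0.303 m / 0.4 = 0.7575, 0.293 m / 0.4 = 0.7325, -0.516 rad / 1.5708 = -0.3285.

move_arm(
  motion=[
    [0,0,-0.0191,0.05,0.015,0,0.015],
    [0,0,-0.0637,0.15,0.0425,0,0.015],
    [0,0,-0.121,0.275,0.08,0,0.015],
    [0,0,-0.1783,0.4,0.115,0,0.015],
    [0,0,-0.2355,0.525,0.1525,0,0.015],
    [0,0,-0.2865,0.65,0.1875,0,0.015],
    [0,0,-0.3183,0.7325,0.2125,0,0.015],
    [0,0,-0.3285,0.7575,0.22,0,0.015],
  ],
)

```text
clock: 22.98
eef_pos: [618.5, 152.3, 102.1]
tcp_rot: [-3.141, -0.0, 1.775]
contact_force: [0.4, -0.9, -0.8]
opening: 0.459
grasp_force: 36.7
```

move_arm(
  motion=[
    [0,0,0,0,0,0,0.015],
    [0,0,0,0,0,0,0.015],
    [0,0,0,0,0,0,0.015],
    [0,0,0,0,0,0,0.015],
  ],
)

```text
clock: 23.48
eef_pos: [617.9, 150.1, 103.5]
tcp_rot: [3.142, 0.0, 1.772]
contact_force: [0.0, 0.1, -1.0]
opening: 0.454
grasp_force: 36.7
```

Run:
```python
from h import *
go(617,151,17,1.773)
im,d,p=wrist('w10')
```

```text
t 23.5 yaw 1.772 pos [617.9 150.1 103.5] -> dx 1.1 dy -0.7 dz 86.5 turn -0.001 open 0.45 F [ 0.   0.1 -1. ] rpy [3.142 0.    1.772]
```

View pics/w10.png

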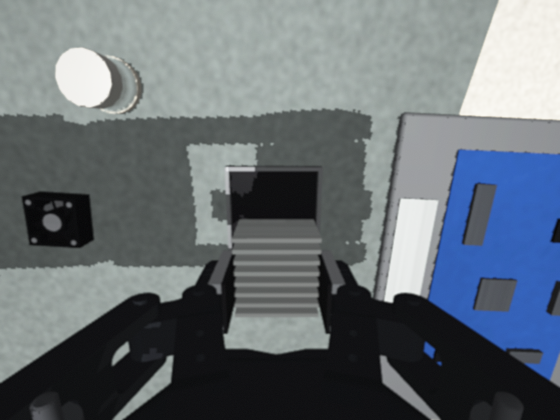

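The heat sink is over the square tray and aligned with it (the far wall is at row 168). I'll lower it and release.

Scaled: 0.0865 m / 0.4 = 0.2163, 0.001 m / 0.4 = 0.0025.

move_arm(
  motion=[
    [0,0,0,0.0025,0,0.075,0.015],
    [0,0,0,0.0025,0,0.1625,0.015],
    [0,0,0,0.0025,0,0.205,0.015],
    [0,0,0,0.0025,0,0.2163,0.015],
    [0,0,0,0.0025,0,0.2163,0.015],
    [0,0,0,0.0025,0,0.2163,0.015],
    [0,0,0,0.0025,0,0.2163,0.065],
    [0,0,0,0.0025,0,0.2163,0.065],
  ],
)

```text
clock: 24.52
eef_pos: [618.2, 151.8, 17.1]
tcp_rot: [3.141, -0.0, 1.773]
contact_force: [0.4, -0.1, 0.0]
opening: 0.76
grasp_force: 0.0
```

Scaled: -0.13 m / 0.4 = -0.325, -0.12 m / 0.4 = -0.3.

move_arm(
  motion=[
    [0,0,0,0,0,0,0.085],
    [0,0,0,0,0,-0.075,0.085],
    [0,0,0,0,0,-0.2,0.085],
    [0,0,0,0,0,-0.3,0.085],
    [0,0,0,0,0,-0.325,0.085],
    [0,0,0,0,0,-0.325,0.085],
    [0,0,0,0,0,-0.325,0.085],
    [0,0,0,0,0,-0.325,0.085],
  ],
)

```text
clock: 25.52
eef_pos: [617.1, 151.5, 145.2]
tcp_rot: [-3.139, 0.0, 1.773]
contact_force: [0.7, 0.4, -0.2]
opening: 0.996
grasp_force: 0.0
```

Run:
```python
from h import *
im,d,p=wrist('w11'); blobs(im,d,p,lo=12); go(444.5,111,78,1.68)
```

```text
[127.  90.] area 2489 top 44.7 c [481.6 221.9] mean [482.2 222.2] [(34.3, 115.8), (34.5, 25.8)]
[489. 200.] area 13362 top 16.3 c [816.  193.3] mean [810.8 193.2] [(97.9, 100.5), (136.2, 10.5)]
[279. 205.] area 2214 top 35.5 c [619.3 152.5] mean [619.3 152.1] [(40.6, 101.0), (40.0, 11.0)]
[ 88. 209.] area 1932 top 22.4 c [447.4 111.7] mean [447.5 112.6] [(41.0, 98.1), (41.7, 8.1)]
[395. 219.] area 1948 top 14.5 c [732.7 158.3] mean [730.9 158.4] [(61.0, 100.0), (34.7, 10.0)]
t 25.6 yaw 1.773 pos [617.2 151.5 145.5] -> dx -5.1 dy -177.3 dz 67.5 turn 0.093 open 1.00 F [0.6 0.8 0. ] rpy [-3.14   0.     1.773]
```

Scaled: -0.176 m / 0.4 = -0.44, -0.172 m / 0.4 = -0.43, 0.063 rad / 1.5708 = 0.0401.

move_arm(
  motion=[
    [0,0,0.0127,-0.0025,-0.045,0,0.085],
    [0,0,0.0255,-0.005,-0.15,0,0.085],
    [0,0,0.0401,-0.0075,-0.2625,0,0.085],
    [0,0,0.0401,-0.01,-0.3625,0.0375,0.085],
    [0,0,0.0401,-0.0125,-0.43,0.1125,0.085],
    [0,0,0.0401,-0.0125,-0.44,0.17,0.085],
    [0,0,0.0401,-0.0125,-0.44,0.17,0.085],
    [0,0,0.0401,-0.0125,-0.44,0.17,0.085],
  ],
)

```text
clock: 26.58
eef_pos: [447.3, 111.7, 79.3]
tcp_rot: [3.141, -0.0, 1.71]
contact_force: [0.7, 0.1, 0.7]
opening: 0.993
grasp_force: 0.0
```

Run:
```python
from h import *
for i in range(4): grab_frame('top')
go(446,111,4,1.71)
```

```text
t 26.8 yaw 1.710 pos [447.3 111.7  79.5] -> dx -0.5 dy -1.4 dz 75.5 turn -0.000 open 0.99 F [ 0.5  0.8 -0.4] rpy [ 3.14 -0.    1.71]
```

Scaled: 0.074 m / 0.4 = 0.185, 0.071 m / 0.4 = 0.1775.

move_arm(
  motion=[
    [0,0,0,0,-0.0025,0.075,0.085],
    [0,0,0,0,-0.0025,0.15,0.085],
    [0,0,0,0,-0.0025,0.1775,0.085],
    [0,0,0,0,-0.0025,0.185,0.085],
    [0,0,0,0,-0.0025,0.185,0.015],
    [0,0,0,0,-0.0025,0.185,0.015],
    [0,0,0,0,-0.0025,0.185,0.015],
    [0,0,0,0,-0.0025,0.185,0.015],
  ],
  grip_force=30,
)

```text
clock: 27.78
eef_pos: [446.0, 111.5, 5.6]
tcp_rot: [3.14, -0.0, 1.71]
contact_force: [-0.9, 0.0, 6.5]
opening: 0.463
grasp_force: 30.0
```

Scaled: -0.1 m / 0.4 = -0.25, -0.07 m / 0.4 = -0.175.

move_arm(
  motion=[
    [0,0,0,0,0,0,0.015],
    [0,0,0,0,0,0,0.015],
    [0,0,0,0,0,-0.075,0.015],
    [0,0,0,0,0,-0.175,0.015],
    [0,0,0,0,0,-0.25,0.015],
    [0,0,0,0,0,-0.25,0.015],
    [0,0,0,0,0,-0.25,0.015],
    [0,0,0,0,0,-0.25,0.015],
  ],
)

```text
clock: 28.78
eef_pos: [444.6, 111.1, 103.7]
tcp_rot: [-3.14, 0.0, 1.71]
contact_force: [0.1, -0.2, -0.7]
opening: 0.457
grasp_force: 31.3
```

Run:
```python
from h import *
print(sensors.sense()['grasp_force'])
im,d,p=wrist('w12');go(618,151.7,105,1.773)
```

```text
31.31367802619934
t 28.8 yaw 1.710 pos [444.7 111.2 103.8] -> dx 16.1 dy 177.2 dz -1.2 turn -0.063 open 0.46 F [ 0.  0. -1.] rpy [-3.14  0.    1.71]
```

View pics/w12.png

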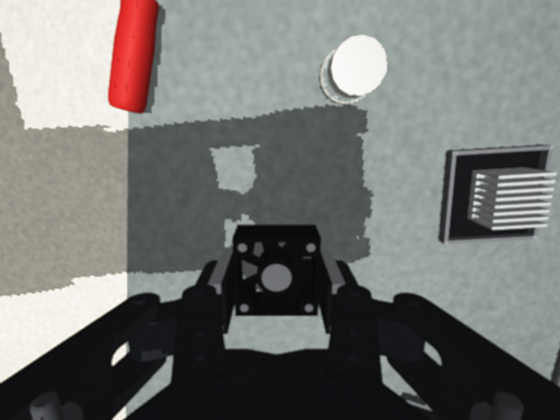

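The fan is held flat and square, with its hub at (277,277), which matches where the heat sink sat in the hand. Next I'll carry it to the square tray.

Scaled: 0.177 m / 0.4 = 0.4425, 0.168 m / 0.4 = 0.42, -0.063 rad / 1.5708 = -0.0401.

move_arm(
  motion=[
    [0,0,-0.0064,0.005,0.045,0,0.015],
    [0,0,-0.0127,0.0125,0.1375,0,0.015],
    [0,0,-0.0255,0.0225,0.2375,0,0.015],
    [0,0,-0.0318,0.03,0.3375,0,0.015],
    [0,0,-0.0401,0.0375,0.42,0,0.015],
    [0,0,-0.0401,0.04,0.4425,0,0.015],
    [0,0,-0.0401,0.04,0.4425,0,0.015],
    [0,0,-0.0401,0.04,0.4425,0,0.015],
  ],
)

```text
clock: 29.82
eef_pos: [617.4, 151.5, 104.4]
tcp_rot: [-3.14, 0.0, 1.773]
contact_force: [0.3, 0.6, -0.1]
opening: 0.461
grasp_force: 31.3
```

Run:
```python
from h import *
for i in range(6): grab_frame('top')
go(618,151.7,38.5,1.773)
```

```text
t 30.1 yaw 1.773 pos [618.3 151.7 105. ] -> dx 0.1 dy -0.3 dz 66.5 turn -0.000 open 0.46 F [-0.2  1.1 -1.2] rpy [3.141 0.    1.773]
```

Scaled: 0.0665 m / 0.4 = 0.1663, 0.063 m / 0.4 = 0.1575.

move_arm(
  motion=[
    [0,0,0,0,0,0.0625,0.015],
    [0,0,0,0,0,0.125,0.015],
    [0,0,0,0,0,0.1575,0.015],
    [0,0,0,0,0,0.1663,0.015],
    [0,0,0,0,0,0.1663,0.015],
    [0,0,0,0,0,0.1663,0.015],
    [0,0,0,0,0,0.1663,0.065],
    [0,0,0,0,0,0.1663,0.065],
  ],
)

```text
clock: 31.12
eef_pos: [618.7, 151.7, 38.5]
tcp_rot: [3.141, -0.0, 1.773]
contact_force: [0.4, -0.1, -0.9]
opening: 0.763
grasp_force: 0.0
```

Scaled: -0.13 m / 0.4 = -0.325, -0.12 m / 0.4 = -0.3.

move_arm(
  motion=[
    [0,0,0,0,0,0,0.085],
    [0,0,0,0,0,-0.075,0.085],
    [0,0,0,0,0,-0.2,0.085],
    [0,0,0,0,0,-0.3,0.085],
    [0,0,0,0,0,-0.325,0.085],
    [0,0,0,0,0,-0.325,0.085],
    [0,0,0,0,0,-0.325,0.085],
    [0,0,0,0,0,-0.325,0.085],
  ],
)

```text
clock: 32.12
eef_pos: [617.7, 151.5, 166.7]
tcp_rot: [-3.139, 0.0, 1.773]
contact_force: [0.9, 1.0, -0.6]
opening: 0.997
grasp_force: 0.0
```

Run:
```python
from h import *
im,d,p=wrist('w13'); blobs(im,d,p,lo=12,hi=70)
```

```text
[139.  93.] area 2071 top 44.7 c [481.7 222.1] mean [482.1 222.2] [(34.5, 94.3), (34.0, 4.3)]
[476. 199.] area 13139 top 16.0 c [814.8 189.4] mean [814.  190.3] [(107.7, 101.0), (139.1, 11.0)]
[278. 204.] area 2350 top 55.3 c [619.6 152.4] mean [619.6 152.9] [(40.0, 101.6), (40.2, 11.6)]
[386. 217.] area 1920 top 14.5 c [730.7 153. ] mean [731.4 153.6] [(70.4, 98.7), (35.0, 8.7)]
```

View pics/w13.png

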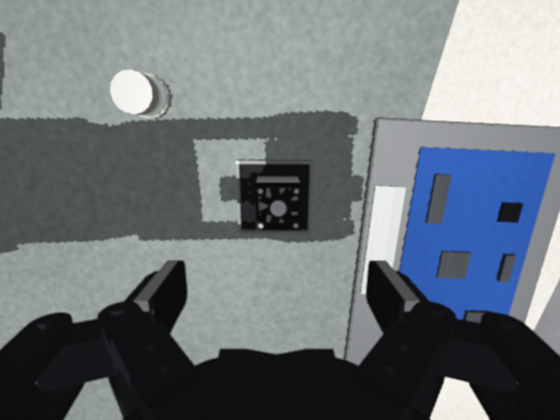

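The fan lies flat on the heat sink, with its hub at (278,207). It measures (619.6,152.4) against (619.3,152.5) for the heat sink, and the jar hasn't moved. I'm handing the job in.

```bash
python3 -c "
from rig import order; print(order.sign_off())"
```

```text
the job is handed in; nothing more can be done
None
```

I placed both kits and handed the job in at about 32 s; the last camera checks showed all five parts upright and within about 4 mm of where they belong, but the hand-in gave no verdict.

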